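# Slide the wet painted bottle into the drying rack

## Task

The tall pink bottle has just been painted and is still wet everywhere except on the bare green glass at its foot. With your fingertips on that bare foot only, push it along the table into the empty bay of the low pine drying rack (the bay with white paper on its floor) until it stands fully home against the back of the bay. Keep it upright and on the table all the way, without lifting it or touching the paint, and leave everything else where it stands.

Things in the scene. Friction and masses are not known exactly. Their poses are not given: they have to be found in the camera images.
- bottle: the tall painted bottle, 285 mm high, about 0.42 kg, loose: round, 66 mm in diameter up to 180 mm, then narrowing to a 27 mm neck. Its lowest 45 mm are bare green glass, the only part to push; all above is wet paint. Origin: centre of its underside; z up its axis. Pushed higher than some 45 to 65 mm it tips instead of sliding (friction coefficient with the table about 0.5 to 0.7)
- paint: the painted part of the same bottle (pink, with white and yellow flowers and rings), from 45 to 285 mm above the underside; it must be touched by nothing. The origin and axes are those of the bottle: centre of the underside, z up
- rack: low fixed pine rack, turned up to 0.12 rad; three bays open to the robot and above, without a floor. Rails 34 mm high, 10 mm thick; bays 90 mm wide between rails, 72 mm deep from the rails' front ends to the back board, 100 mm apart from centre to centre. Origin: on the table, mid-width of the middle bay, 33 mm before the back board's face; x points into the bays, y along the rack to the left
- paper: white paper on the floor of the empty bay (which one varies), 66 by 80 mm, under 1 mm thick, no obstacle. Origin: on the table, midway between the bay's rails, 33 mm before the back board's face: where the bottle's centre stands when fully home. Axes as the rack's, x into the bay; the rails' front ends lie 39 mm before it
- blue_bottle: finished blue bottle standing in another bay, 56 mm in diameter, 168 mm high, loose; origin centre of underside. Leave it alone
- orange_jar: finished orange candle jar with white wax, standing in another bay, 62 mm in diameter, 78 mm high, loose; origin centre of underside. Leave it alone
- pink_tube: paint tube lying on the table, dark pink, 162 mm long, 50 mm wide, 36 mm high, black cap to its x; origin under its middle. Leave it alone
- teal_tube: paint tube lying on the table, teal, same size as the pink one. Leave it alone
- tin: round silver tin, 71 mm in diameter, 26 mm high; origin centre of underside. Leave it alone
- vial: small corked glitter vial, 25 mm in diameter, 54 mm high; origin centre of underside. Leave it alone
- lid_jar: tan jar with a black lid, 84 mm in diameter, 115 mm high; origin centre of underside. Leave it alone
- brush_jar: clear jar, 74 mm in diameter, 95 mm high, with brushes that reach to about 200 mm; origin centre of underside. Leave it alone

How it is judged:
At the end, for the whole second after the job is handed in: The bottle stands upright (within 0.05 rad) and still on the table in the paper-floored bay, within 8 mm of touching the back board and between the rails; every other loose thing is within 20 mm of where it was (x of bottle in the frame of paper between -0.008 and 0.004 m and y of bottle in the frame of paper between -0.016 and 0.016 m and angle between bottle's own z axis and vertical below 0.05 rad and height (world z) of bottle below 0.006 m and linear speed of bottle below 0.01 m/s and distance of each of pink_tube, teal_tube, tin, vial, lid_jar, brush_jar, blue_bottle, orange_jar from where it was at the start of the episode below 0.02 m).
It fails at once if the bottle tips: leans more than 0.2 rad (angle between bottle's own z axis and vertical above 0.2 rad).
It fails at once if the bottle is lifted: its underside rises more than 12 mm (height (world z) of bottle above 0.012 m).
It fails at once if something touches the wet paint (contact force between anything else and paint above 0.3 N).
It fails at once if another loose thing is shifted more than 20 mm (distance of any of pink_tube, teal_tube, tin, vial, lid_jar, brush_jar, blue_bottle, orange_jar from where it was at the start of the episode above 0.02 m).
It also fails if it takes over 62 s, if anything falls off the work surface, if the arm or the gripper's body presses on something with over 40 N, if the wrist force passes 120 N, or if a joint passes its speed limit or range.

## Robot

A 6-joint arm with a two-finger parallel gripper is mounted at the origin on the work surface. World frame = base frame: x ahead of the robot, y to its left, z up, the work surface at z = 0. Lengths are in m, angles in rad, forces in N, time in s.
With the tool pointing down it reaches from about 0.35 to 0.95 m from the base axis. Payload 17.4 kg.
Tool frame: the origin (TCP) lies midway between the tips of the shut fingers; the grasp point (between the pads) lies 19 mm behind it; x points along the fingers, z is the direction in which the jaws open and shut, and the axes are right-handed (so a half turn about x gives the same grasp; the last joint's range is limited). The gripper opens to 93 mm and grips with 3 to 60 N. Pads are 15 mm wide; open, the fingers measure 128 mm over their backs; the gripper's body (75 mm by 188 mm) begins 65 mm behind the grasp point.
Start: joints at [1.085, 0.116, 1.442, -0, 1.584, -0.038], TCP at [0.292, 0.608, 0.219] pointing down, gripper open.
Joint ranges: [-2.83, 2.83], [-0.83, 2.19], [0.07, 2.5], [-1.14, 4.28], [0.01, 3], [-2.97, 2.97]. Speed limits (rad/s): [1.89, 1.89, 2.22, 3.14, 3.14, 3.14].

## Interface

Orientations are given as a unit quaternion [w, x, y, z].
In Python, from cell import ctrl gives the robot as it stands.
- The arm moves only by the shell command python3 -m creep 'ROWS' [FORCE]. ROWS is a JSON object of lists of equal length, an entry for each row: "hand": the opening, from 0 (shut) to 1 (fully open); "xyz": the shift along the world's x, y, z in mm, a list of three; "dr": the turn, a rotation vector about the world's x, y, z in rad, a list of three. In form: {"hand": [hand, ...], "xyz": [[x, y, z], ...], "dr": [[rx, ry, rz], ...]}. A call has 1 to 12 rows; each row is the pose to reach, as a shift and turn from the pose commanded when the call began; what a row does not reach only later rows make up. A row lasts 1/8 s, in which the tool goes at most 62.5 mm and 10.7 degrees, less where a joint would pass 70% of its speed; a pose out of reach is approached as far as the arm can. A call with a gripper value outside its range is refused whole. The fingers move at their own pace and stop on an object; FORCE is the grip in N (left out, the last holds). Time passes only in rows, so rows that repeat a pose let the fingers close. It gives the time, the measured TCP pose, the force and the opening at its end, in the units of the state.
- ctrl.state(): the state, without advancing time (a new reading comes with each control period).
- ctrl.camera(name): name is "scene" or "top" or "wrist"; returns a dict with "img" (420x560x3 uint8, blue, green, red), "K" (3x3 intrinsics, pixels), "D" ([k1, k2, p1, p2, k3] as OpenCV has them; the pictures are not rectified), "pose" (4x4, takes a point from camera to world coordinates). Camera axes: x right, y down, z forward; pixel columns grow to the right and rows downward; lengths in m; the calibration is good to about 2 mm. A picture is of the moment at which its call begins. There is no depth.
- ctrl.job_done(): hands the job in, once; it reports no verdict.
Trained networks look in the newest picture that a camera, given by its name, has taken for a name from the list of things; names that differ only in an ending like _2 or _b are one class to them, and where a whole thing is asked for, a point or a joint stands for the part that bears it (a point fixed in the world has none). Each returns a list of dicts, best first, with "confidence" (0 to 1); they miss things now and then, are a little off and sometimes report something else, mostly with a low value. They report only what shows in the picture. A call takes as long as a camera call.
- ctrl.silhouettes(camera, query): "region" (420x560 bool, what is visible of it) and "bbox" ([centre column, centre row, width, height] in pixels, round what is visible of it).
- ctrl.spot_point(camera, query): "point" ([row, column] in pixels: a listed point, or the origin of a listed thing).
The state is a dict: "clock": time; "joint_pos": joint angles; "qvel": joint speeds; "joint_efforts": joint torques, N m; "position": TCP position; "tcp_rot": TCP orientation; "force": force on the tool from outside, world axes, zero at the start; "wrist_torque": the same for the moment, N m; "finger_gap": finger opening in m.
Only numpy, scipy, OpenCV 4.12 (cv2) and the standard library are available. Lean on these libraries where they do the work, as an engineer would, in place of code of your own. Each camera call takes 0.05 s, during which the arm holds its last target. There are 200 camera calls.

## Working session

There is one attempt and no reset: what is moved stays moved. The work goes in short steps, Python scripts to look and compute and a shell command to move; the robot and the scene stay as the last step left them, time stands still between calls to the robot, and variables do not carry over. Pictures are saved under pics/ and viewed, about 8 in all and at most 12, crops included, and the job is handed in when it is done.

```bash
mkdir -p pics; cat > h.py <<'E'
import numpy as np, cv2
from cell import ctrl
def ray(c,uv):
    p=cv2.undistortPoints(np.array([[uv]],float),np.array(c["K"]),np.array(c["D"]))[0,0]
    T=np.array(c["pose"]); return T[:3,3],T[:3,:3]@np.array([p[0],p[1],1])
def onz(c,uv,z=0):
    o,d=ray(c,uv); return o+d*(z-o[2])/d[2]
def proj(c,P):
    T=np.linalg.inv(np.array(c["pose"])); 
    r=cv2.projectPoints(np.array(P,float).reshape(-1,3),cv2.Rodrigues(T[:3,:3])[0],T[:3,3],np.array(c["K"]),np.array(c["D"]))[0]
    return r[:,0]
E
python3 - <<'E'
from h import *
s=ctrl.state(); print(s)
names="bottle paint rack paper blue_bottle orange_jar pink_tube teal_tube tin vial lid_jar brush_jar".split()
for cam in("scene","top"):
    c=ctrl.camera(cam); cv2.imwrite(f"pics/{cam}0.png",c["img"]); print(cam,np.round(c["pose"],3).tolist())
    for n in names:
        for r in ctrl.spot_point(cam,n)[:2]:
            print(n,round(r["confidence"],2),np.round(r["point"]),np.round(onz(c,r["point"][::-1]),3))
E
```

```text
{'clock': 0.0, 'joint_pos': array([ 1.08516990e+00,  1.16443757e-01,  1.44228007e+00, -2.22844971e-07,
        1.58399522e+00, -3.77801479e-02]), 'qvel': array([-0.00017528, -0.00174389, -0.00059196, -0.00018196,  0.00060652,
       -0.00097805]), 'joint_efforts': array([-1.56799174e-04, -7.21260524e+01, -6.22609878e+01,  7.80503964e-02,
        2.38050293e-02, -1.20576242e-04]), 'position': array([0.29218865, 0.6082463 , 0.21792446]), 'tcp_rot': array([ 0.59820023, -0.3766878 ,  0.59888989,  0.37628936]), 'force': array([ 0.0932291 , -0.08937277, -0.05299404]), 'wrist_torque': array([ 0.01709362,  0.03859566, -0.03593235]), 'finger_gap': 0.09303932471195508}
scene [[0.724, 0.472, -0.503, 1.076], [0.69, -0.496, 0.528, -0.547], [-0.0, -0.729, -0.684, 0.768], [0.0, 0.0, 0.0, 1.0]]
bottle 0.96 [212. 275.] [ 0.497  0.041 -0.   ]
paint 0.85 [216. 278.] [0.511 0.036 0.   ]
rack 0.86 [245. 333.] [0.667 0.053 0.   ]
paper 0.59 [242. 330.] [0.657 0.054 0.   ]
paper 0.47 [177. 362.] [0.567 0.299 0.   ]
blue_bottle 0.77 [270. 303.] [ 0.666 -0.05   0.   ]
orange_jar 0.8 [217. 358.] [0.653 0.165 
[... 430 characters left out ...]
046], [0.013, -0.178, -0.984, 1.34], [0.0, 0.0, 0.0, 1.0]]
bottle 0.68 [210. 369.] [ 0.544 -0.237  0.   ]
bottle 0.63 [222. 282.] [0.512 0.029 0.   ]
paint 0.9 [224. 280.] [0.506 0.036 0.   ]
rack 0.91 [178. 275.] [0.648 0.049 0.   ]
paper 0.64 [176. 275.] [0.656 0.05  0.   ]
blue_bottle 0.95 [170. 306.] [ 0.67  -0.046  0.   ]
orange_jar 0.64 [178. 243.] [0.65  0.148 0.   ]
pink_tube 0.67 [203. 191.] [0.575 0.308 0.   ]
pink_tube 0.25 [188. 402.] [ 0.61  -0.342  0.   ]
teal_tube 0.69 [189. 402.] [ 0.606 -0.343  0.   ]
tin 0.75 [188. 405.] [ 0.609 -0.353  0.   ]
tin 0.56 [245. 384.] [ 0.435 -0.278  0.   ]
vial 0.63 [210. 370.] [ 0.542 -0.238  0.   ]
lid_jar 0.7 [174. 149.] [0.669 0.441 0.   ]
```

View pics/scene0.png

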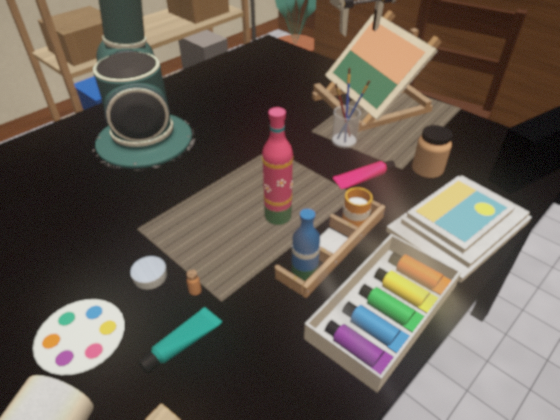

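View pics/top0.png

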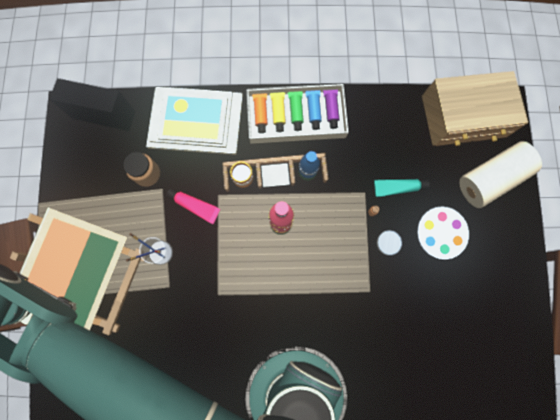

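The scene view shows the bottle's green foot at about (278,212). The white paper is in the middle bay at (330,242), between the blue bottle and the orange jar. The top view agrees, with the paper at (275,176). Next I'll refine the paper pose, the bottle position and the tool orientation.

```bash
python3 - <<'E'
from h import *
from scipy.spatial.transform import Rotation as R
for cam in("top","scene"):
    c=ctrl.camera(cam)
    for n in("paper","rack"):
        r=ctrl.silhouettes(cam,n)[0]; m=r["region"].astype(np.uint8)
        k=max(cv2.findContours(m,cv2.RETR_EXTERNAL,cv2.CHAIN_APPROX_NONE)[0],key=cv2.contourArea)[:,0]
        P=np.array([onz(c,q,0 if n=="paper" else .034)[:2] for q in k.astype(float)])
        print(cam,n,round(r["confidence"],2),r["bbox"],cv2.minAreaRect((P*1000).astype(np.float32)))
    r=ctrl.silhouettes(cam,"bottle")
    for q in r[:2]: print(cam,"bottle",q["confidence"],q["bbox"], np.round(onz(c,[q["bbox"][0],q["bbox"][1]+q["bbox"][3]/2]),3))
    for z in(0,.285): print(proj(c,[[.506,.035,z]]))
q=ctrl.state()["tcp_rot"]; M=R.from_quat(q,scalar_first=True).as_matrix(); print(np.round(M,3))
E
```

```text
top paper 0.69 [273.0, 175.7, 28.6, 22.5] ((658.1705322265625, 50.77718734741211), (66.60321807861328, 80.22247314453125), 4.438635349273682)
top rack 0.81 [275.1, 174.1, 101.1, 36.6] ((663.5717163085938, 51.15619659423828), (81.87818908691406, 157.72305297851562), 0.8321743011474609)
top bottle 0.9 [282.1, 218.0, 23.6, 36.4] [0.468 0.031 0.   ]
[[280.60295462 223.62280523]]
[[281.32669651 207.73429924]]
scene paper 0.57 [333.6, 238.6, 28.7, 24.9] ((654.7132568359375, 60.872982025146484), (51.17369079589844, 58.2679557800293), 5.712674140930176)
scene rack 0.84 [331.4, 249.0, 108.5, 95.2] ((676.535888671875, 41.787078857421875), (95.31129455566406, 333.4944763183594), 4.608865737915039)
scene bottle 0.94 [277.0, 165.3, 32.7, 119.0] [ 0.53   0.012 -0.   ]
[[276.49042751 215.06252853]]
[[275.48921893 111.32760661]]
[[-0.    -0.901  0.433]
 [-0.     0.433  0.901]
 [-1.    -0.    -0.   ]]
```

```bash
python3 -m creep '{"hand":[0.35,0.35,0.35,0.35,0.35,0.35,0.35,0.35,0.35,0.35,0.35,0.35],"xyz":[[0,0,50],[0,0,100],[10,-40,140],[20,-100,140],[30,-160,140],[40,-220,140],[50,-280,140],[60,-340,140],[70,-400,140],[80,-460,140],[90,-520,140],[95,-580,140]],"dr":[[0,0,0],[0,0,0],[0,0,0.1],[0,0,0.2],[0,0,0.3],[0,0,0.4],[0,0,0.5],[0,0,0.545],[0,0,0.545],[0,0,0.545],[0,0,0.545],[0,0,0.545]]}' 10; python3 - <<'E'
from h import *
from scipy.spatial.transform import Rotation as R
s=ctrl.state(); M=R.from_quat(s["tcp_rot"],scalar_first=True).as_matrix(); print(np.round(M,3),s["joint_pos"])
E
```

```text
clock: 3.2
position: [0.387, 0.0266, 0.3589]
tcp_rot: [-0.475, 0.524, -0.475, -0.524]
force: [1.4, 0.4, 0.1]
finger_gap: 0.0327
[[ 0.001 -0.995 -0.097]
 [-0.    -0.097  0.995]
 [-1.    -0.001 -0.   ]] [ 2.76500302e-03 -5.15159003e-01  1.75664656e+00 -3.14752691e-05
  1.89923773e+00 -1.66548307e+00]
```

```bash
python3 -m creep '{"hand":[0.35,0.35,0.35,0.35,0.35,0.35,0.35],"xyz":[[5,0,0],[10,0,0],[15,0,0],[20,0,0],[20,0,0],[20,0,0],[20,0,0]],"dr":[[0.014,-0.145,0],[0.028,-0.289,0],[0.042,-0.433,0],[0.056,-0.577,0],[0.07,-0.722,0],[0.084,-0.866,0],[0.084,-0.866,0]]}'; python3 - <<'E'
from h import *
from scipy.spatial.transform import Rotation as R
s=ctrl.state(); M=R.from_quat(s["tcp_rot"],scalar_first=True).as_matrix(); print(np.round(M,3),s["joint_pos"])
E
```

```text
clock: 4.08
position: [0.4945, 0.0311, 0.3759]
tcp_rot: [-0.646, 0.67, -0.224, -0.29]
force: [-1.1, 0.8, -0.4]
finger_gap: 0.0325
[[ 0.731 -0.675 -0.099]
 [ 0.074 -0.066  0.995]
 [-0.678 -0.735  0.002]] [-0.06170328 -0.829414    2.05572402  0.1341761   1.0996974  -1.74001483]
```

```bash
python3 -m creep '{"hand":[0.35,0.35,0.35,0.35,0.35,0.35],"xyz":[[-30,-3,0],[-60,-6,0],[-90,-8,0],[-95,-8,-30],[-95,-8,-60],[-95,-8,-60]],"dr":[[-0.017,0.174,0],[-0.034,0.348,0],[-0.034,0.348,0],[-0.034,0.348,0],[-0.034,0.348,0],[-0.034,0.348,0]]}'; python3 - <<'E'
from h import *
from scipy.spatial.transform import Rotation as R
s=ctrl.state(); M=R.from_quat(s["tcp_rot"],scalar_first=True).as_matrix(); print(np.round(M,3),s["joint_pos"])
E
```

```text
clock: 4.82
position: [0.4071, 0.0236, 0.3177]
tcp_rot: [-0.584, 0.619, -0.34, -0.401]
force: [-0.3, 0.5, 0.9]
finger_gap: 0.0326
[[ 0.447 -0.889 -0.099]
 [ 0.047 -0.087  0.995]
 [-0.893 -0.45   0.003]] [-0.05969084 -0.82920204  2.0444097   0.07427282  1.46559124 -1.71912755]
```

```bash
python3 -m creep '{"hand":[0.35,0.35,0.35,0.35,0.35,0.35,0.35,0.35],"xyz":[[0,0,-40],[0,0,-80],[0,0,-120],[0,0,-160],[0,0,-200],[0,0,-230],[0,0,-240],[0,0,-240]],"dr":[[0,0,0],[0,0,0],[0,0,0],[0,0,0],[0,0,0],[0,0,0],[0,0,0],[0,0,0]]}'; python3 - <<'E'
from h import *
from scipy.spatial.transform import Rotation as R
s=ctrl.state(); M=R.from_quat(s["tcp_rot"],scalar_first=True).as_matrix(); print(np.round(M,3),s["joint_pos"])
E
```

```text
clock: 5.82
position: [0.4151, 0.0238, 0.0794]
tcp_rot: [-0.584, 0.619, -0.34, -0.401]
force: [0.0, 1.0, 0.2]
finger_gap: 0.0326
[[ 0.448 -0.889 -0.099]
 [ 0.047 -0.087  0.995]
 [-0.893 -0.45   0.003]] [-0.05741642 -0.82975249  2.42830614  0.08267281  1.08265174 -1.74837217]
```

```bash
python3 -m creep '{"hand":[0.35,0.35,0.35,0.35,0.35,0.35],"xyz":[[10,1,-20],[18,2,-40],[20,2,-52],[20,2,-52],[20,2,-52],[20,2,-52]],"dr":[[0,0,0],[0,0,0],[0.005,-0.06,0],[0.01,-0.12,0],[0.015,-0.18,0],[0.015,-0.18,0]]}'; python3 - <<'E'
from h import *
from scipy.spatial.transform import Rotation as R
s=ctrl.state(); M=R.from_quat(s["tcp_rot"],scalar_first=True).as_matrix(); print(np.round(M,3),s["joint_pos"],s["position"])
for n in("scene","top","wrist"):
  c=ctrl.camera(n); cv2.imwrite(f"pics/{n}1.png",c["img"])
  for r in ctrl.spot_point(n,"bottle")[:1]: print(n,r["confidence"],onz(c,r["point"][::-1]))
  if n=="scene": s1=c["img"][100:310,180:460]
  if n=="top": t1=c["img"][130:340,160:440]
cv2.imwrite("pics/a1.png",np.vstack([cv2.resize(np.hstack([s1,t1]),(800,300)),cv2.resize(c["img"],(400,300)).repeat(1,0) if 0 else np.hstack([cv2.resize(c["img"],(400,300)),np.zeros((300,400,3),np.uint8)])]))
E
```

```text
clock: 6.58
position: [0.4615, 0.0265, 0.0411]
tcp_rot: [-0.613, 0.645, -0.29, -0.353]
force: [-0.2, -0.7, -0.2]
finger_gap: 0.0323
[[ 0.583 -0.807 -0.1  ]
 [ 0.06  -0.08   0.995]
 [-0.811 -0.586  0.001]] [-0.05980175 -0.74619286  2.49327533  0.13458364  0.77965446 -1.7962667 ] [0.46150139 0.02648699 0.04113471]
scene 0.6 [0.50502126 0.03290916 0.        ]
top 0.56 [0.51524203 0.03635362 0.        ]
wrist 0.87 [0.50695346 0.03547585 0.        ]
```

View pics/a1.png

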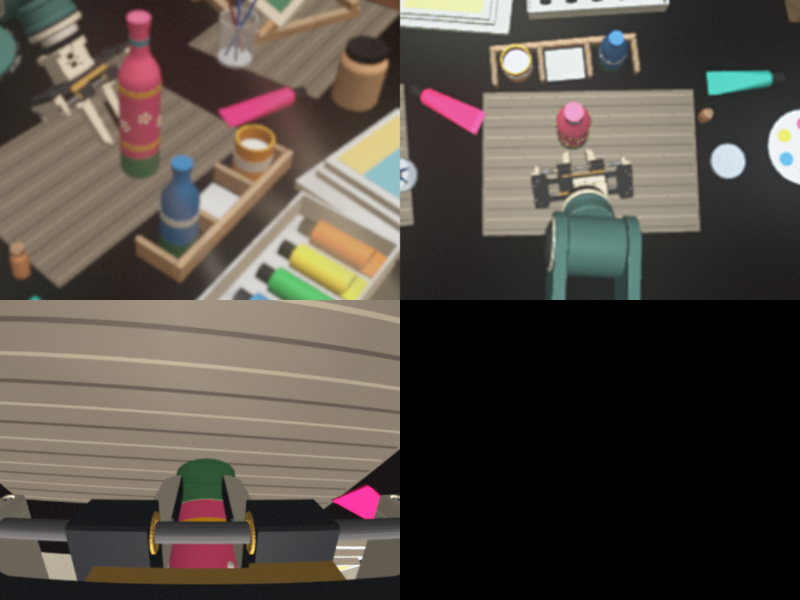

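The crops show the fingertips just behind the green foot and centred on it, and the bottle hasn't moved. The arm is at its elbow and shoulder limits, so I'll fit planar kinematics to see which poses it can reach.

```bash
cat > kin.py <<'E'
import numpy as np
D=[(.116444,1.44228,1.583995,.29219,.60825,.21792),(-.515159,1.756647,1.899238,.387,.0266,.3589),(-.829414,2.055724,1.0997,.4945,.0311,.3759),(-.829202,2.04441,1.465591,.4071,.0236,.3177),(-.829752,2.428306,1.082652,.4151,.0238,.0794),(-.746193,2.493275,.779654,.4615,.0265,.0411)]
A=[];B=[]
for a,b,c,x,y,z in D:
    A+=[[1,0,np.sin(a),np.sin(a+b),np.cos(a+b),np.sin(a+b+c)],[0,1,np.cos(a),np.cos(a+b),-np.sin(a+b),np.cos(a+b+c)]];B+=[np.hypot(x,y),z]
P,*_=np.linalg.lstsq(np.array(A),np.array(B),rcond=None)
if __name__=="__main__":
    print(np.round(P,3),np.round(np.array(A)@P-B,4))
    from scipy.optimize import fsolve
    for x in(.42,.44,.46,.48,.52,.56,.6,.63):
        for t in(40,45,50,55,60,65,70):
            s=np.pi/2+np.radians(t)
            f=lambda q:[P[0]+P[2]*np.sin(q[0])+P[3]*np.sin(q[0]+q[1])+P[4]*np.cos(q[0]+q[1])+P[5]*np.sin(s)-x,P[1]+P[2]*np.cos(q[0])+P[3]*np.cos(q[0]+q[1])-P[4]*np.sin(q[0]+q[1])+P[5]*np.cos(s)-.024]
            q,_,ok,_=fsolve(f,[-.75,2.4],full_output=1)
            if ok==1 and q[0]>-.83 and q[1]<2.5 and s-q.sum()>.01: print(x,t,np.round(q,3),round(s-q.sum(),2)); break
E
python3 kin.py
```

```text
[0.001 0.141 0.459 0.62  0.08  0.306] [-0.0001  0.0004 -0.0002  0.0003  0.0003 -0.0006 -0.0001  0.0001  0.0001
  0.0002 -0.     -0.0004]
0.42 65 [-0.739  2.472] 0.97
0.44 60 [-0.739  2.492] 0.86
0.46 60 [-0.659  2.452] 0.82
0.48 55 [-0.647  2.471] 0.71
0.52 50 [-0.548  2.445] 0.55
0.56 40 [-0.465  2.465] 0.27
0.6 40 [-0.334  2.378] 0.22
0.63 40 [-0.248  2.314] 0.2
```

```bash
python3 -m creep '{"hand":[0.35,0.35,0.35,0.35],"xyz":[[-8,1,-4],[-10,3,-10],[-10,3,-17],[-10,3,-17]],"dr":[[-0.01,0.1,0],[-0.01,0.1,0],[-0.01,0.1,0],[-0.01,0.1,0]]}'; python3 - <<'E'
from h import *
from scipy.spatial.transform import Rotation as R
s=ctrl.state(); M=R.from_quat(s["tcp_rot"],scalar_first=True).as_matrix(); print(np.round(M,3),s["joint_pos"],s["position"])
E
```

```text
clock: 7.38
position: [0.45, 0.0296, 0.0209]
tcp_rot: [-0.594, 0.629, -0.322, -0.384]
force: [0.5, 0.1, -0.2]
finger_gap: 0.0327
[[ 0.497 -0.862 -0.1  ]
 [ 0.052 -0.086  0.995]
 [-0.866 -0.5    0.002]] [-0.03831489 -0.68177469  2.4672933   0.09493695  0.8395087  -1.75367502] [0.45003451 0.02961631 0.02091932]
```

```bash
python3 -m creep '{"hand":[0.35,0.35,0.35,0.35,0.35,0.35,0.35,0.35,0.35,0.35,0.35,0.35],"xyz":[[4,0,1],[8,1,1],[12,1,2],[16,2,2],[20,2,2],[24,2,2],[28,3,2],[32,3,2],[36,4,2],[40,4,2],[44,5,2],[48,5,2]],"dr":[[0,0,0],[0,0,0],[0,0,0],[0,0,0],[0,0,0],[0.001,-0.01,0],[0.002,-0.02,0],[0.004,-0.04,0],[0.005,-0.05,0],[0.006,-0.06,0],[0.008,-0.08,0],[0.009,-0.09,0]]}'; python3 - <<'E'
from h import *
s=ctrl.state(); print(s["position"],s["joint_pos"][1:3])
L=[]
for n in("scene","top"):
  c=ctrl.camera(n)
  for r in ctrl.spot_point(n,"bottle")[:2]: print(n,r["confidence"],onz(c,r["point"][::-1]))
  L.append(c["img"][100:310,180:460] if n=="scene" else c["img"][130:340,160:440])
cv2.imwrite("pics/a2.png",cv2.resize(np.hstack(L),(800,300)))
E
```

```text
clock: 8.88
position: [0.4988, 0.0346, 0.024]
tcp_rot: [-0.611, 0.643, -0.293, -0.357]
force: [-2.0, 0.0, -0.8]
finger_gap: 0.0329
[0.49875731 0.03462894 0.02400064] [-0.56683701  2.42594067]
scene 0.96 [0.53196325 0.0445319  0.        ]
top 0.58 [0.53902951 0.03077098 0.        ]
```

View pics/a2.png

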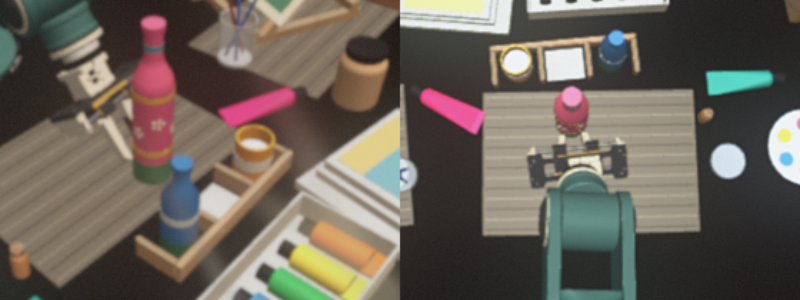

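The bottle is upright and sliding, with about 2 N of push on the foot.

```bash
python3 -m creep '{"hand":[0.35,0.35,0.35,0.35,0.35,0.35,0.35,0.35,0.35,0.35,0.35,0.35],"xyz":[[4,0,0],[8,1,0],[12,1,0],[16,2,0],[20,2,0],[24,2,0],[28,3,0],[32,3,0],[36,4,0],[40,4,0],[44,5,0],[48,5,0]],"dr":[[0,0,0],[0,0,0],[0.001,-0.01,0],[0.002,-0.02,0],[0.003,-0.03,0],[0.004,-0.04,0],[0.005,-0.05,0],[0.006,-0.06,0],[0.007,-0.07,0],[0.008,-0.08,0],[0.009,-0.09,0],[0.01,-0.1,0]]}'; python3 - <<'E'
from h import *
s=ctrl.state(); print(s["position"],s["joint_pos"][1:3])
L=[]
for n in("scene","top"):
  c=ctrl.camera(n)
  for r in ctrl.spot_point(n,"bottle")[:2]: print(n,r["confidence"],onz(c,r["point"][::-1]))
  for r in ctrl.spot_point(n,"paper")[:1]: print(n,"paper",r["confidence"],onz(c,r["point"][::-1]))
  L.append(cv2.resize(c["img"][140:290,240:440] if n=="scene" else c["img"][130:280,190:390],(400,300),interpolation=cv2.INTER_CUBIC))
cv2.imwrite("pics/a3.png",np.hstack(L))
E
```

```text
clock: 10.58
position: [0.5469, 0.0396, 0.0241]
tcp_rot: [-0.628, 0.657, -0.26, -0.326]
force: [-1.7, -0.2, -0.7]
finger_gap: 0.0322
[0.54688683 0.03964536 0.0241489 ] [-0.45088061  2.38937863]
scene 0.69 [0.58367656 0.03442879 0.        ]
scene 0.4 [ 6.58883325e-01  1.51134815e-01 -1.11022302e-16]
scene paper 0.89 [ 6.54469160e-01  5.35558501e-02 -1.11022302e-16]
top 0.6 [0.57558185 0.0392368  0.        ]
top 0.25 [0.42452687 0.39543596 0.        ]
top paper 0.71 [0.66787269 0.05862785 0.        ]
```

View pics/a3.png

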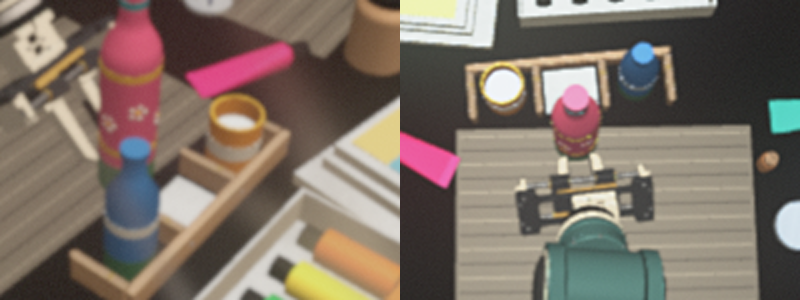

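The bottle is upright at the bay mouth, about 5 mm right of the bay centre line (bottle at column 576, rail midpoint at 573 in the right crop). I'll steer slightly left while pushing.

```bash
python3 -m creep '{"hand":[0.35,0.35,0.35,0.35,0.35,0.35,0.35,0.35,0.35,0.35,0.35,0.35],"xyz":[[4,1,0],[8,2,0],[12,3,0],[16,4,0],[20,5,0],[24,6,0],[28,6,0],[32,7,0],[36,7,0],[40,8,0],[44,8,0],[48,9,0]],"dr":[[0,0,0],[0,0,0],[0.001,-0.01,0],[0.002,-0.02,0],[0.003,-0.03,0],[0.004,-0.04,0],[0.005,-0.05,0],[0.006,-0.06,0],[0.007,-0.07,0],[0.008,-0.08,0],[0.009,-0.09,0],[0.01,-0.1,0]]}'; python3 - <<'E'
from h import *
s=ctrl.state(); print(s["position"],s["joint_pos"][1:3])
L=[]
for n in("scene","top"):
  c=ctrl.camera(n)
  for r in ctrl.spot_point(n,"bottle")[:2]: print(n,r["confidence"],onz(c,r["point"][::-1]))
  L.append(cv2.resize(c["img"][140:290,240:440] if n=="scene" else c["img"][130:280,190:390],(400,300),interpolation=cv2.INTER_CUBIC))
cv2.imwrite("pics/a4.png",np.hstack(L))
E
```

```text
clock: 12.38
position: [0.5949, 0.0485, 0.0242]
tcp_rot: [-0.644, 0.669, -0.227, -0.294]
force: [-1.6, -0.1, -1.2]
finger_gap: 0.0329
[0.59490205 0.04854691 0.02415719] [-0.3287259   2.34608535]
scene 0.74 [0.62249893 0.05430776 0.        ]
top 0.78 [0.62558141 0.04328195 0.        ]
top 0.35 [6.48280038e-01 1.37356060e-01 2.22044605e-16]
```

View pics/a4.png

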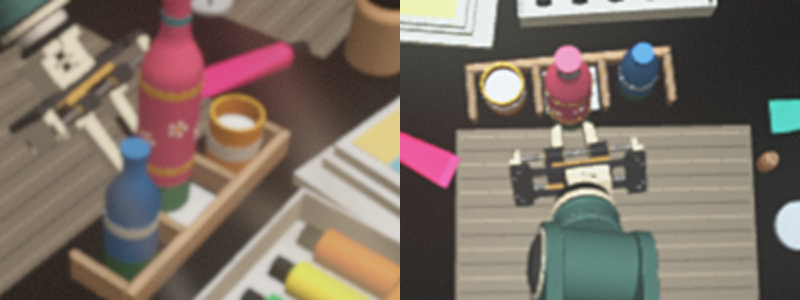

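The bottle stands upright in the bay, between the rails and about 30 mm from home. I'll push on slowly and watch for contact with the back board.

```bash
python3 -m creep '{"hand":[0.35,0.35,0.35,0.35,0.35,0.35,0.35,0.35],"xyz":[[3,0,0],[6,0,0],[9,0,0],[12,0,0],[15,1,0],[18,1,0],[21,1,0],[23,1,0]],"dr":[[0,0,0],[0,0,0],[0,0,0],[0,0,0],[0,0,0],[0,0,0],[0,0,0],[0,0,0]]}'; python3 -m creep '{"hand":[0.35,0.35],"xyz":[[1,0,0],[2,0,0]],"dr":[[0,0,0],[0,0,0]]}';python3 -m creep '{"hand":[0.35,0.35],"xyz":[[1,0,0],[2,0,0]],"dr":[[0,0,0],[0,0,0]]}'
```

```text
clock: 13.58
position: [0.6178, 0.0496, 0.0242]
tcp_rot: [-0.644, 0.669, -0.227, -0.294]
force: [-2.8, 0.1, 0.8]
finger_gap: 0.0326
clock: 13.82
position: [0.6197, 0.0496, 0.0242]
tcp_rot: [-0.644, 0.669, -0.227, -0.294]
force: [-2.4, -0.5, -0.3]
finger_gap: 0.0324
clock: 14.08
position: [0.6217, 0.0496, 0.0242]
tcp_rot: [-0.644, 0.669, -0.227, -0.294]
force: [-2.4, 0.4, -0.3]
finger_gap: 0.0324
```

```bash
for i in 1; do python3 -m creep '{"hand":[0.35,0.35],"xyz":[[0.5,0,0],[1,0,0]],"dr":[[0,0,0],[0,0,0]]}'; done; python3 -m creep '{"hand":[0.35,0.35],"xyz":[[0.5,0,0],[1,0,0]],"dr":[[0,0,0],[0,0,0]]}'; python3 - <<'E'
from h import *
L=[]
for n in("scene","top"):
  c=ctrl.camera(n)
  for r in ctrl.spot_point(n,"bottle")[:2]: print(n,r["confidence"],onz(c,r["point"][::-1]))
  L.append(cv2.resize(c["img"][170:290,260:420] if n=="scene" else c["img"][140:260,200:360],(400,300),interpolation=cv2.INTER_CUBIC))
cv2.imwrite("pics/a5.png",np.hstack(L))
E
```

```text
clock: 14.32
position: [0.6227, 0.0496, 0.0242]
tcp_rot: [-0.644, 0.669, -0.227, -0.294]
force: [-2.4, -0.7, 0.2]
finger_gap: 0.033
clock: 14.58
position: [0.6237, 0.0496, 0.0242]
tcp_rot: [-0.644, 0.669, -0.227, -0.294]
force: [-1.9, -0.2, 0.1]
finger_gap: 0.0327
scene 0.73 [0.64996628 0.0518644  0.        ]
top 0.83 [0.65905252 0.04365391 0.        ]
top 0.61 [ 0.54567237 -0.24132977  0.        ]
```

View pics/a5.png

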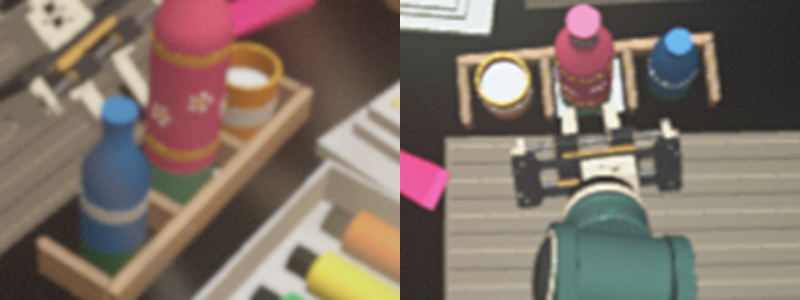

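The bottle is upright in the bay and close to the back board, but the force hasn't risen yet. I'll continue in 1 mm steps.

```bash
python3 -m creep '{"hand":[0.35,0.35],"xyz":[[1,0,0],[1.5,0,0]],"dr":[[0,0,0],[0,0,0]]}'; python3 -m creep '{"hand":[0.35,0.35],"xyz":[[1,0,0],[1.5,0,0]],"dr":[[0,0,0],[0,0,0]]}' ; python3 - <<'E'
from h import *
s=ctrl.state();print(s["force"],s["joint_efforts"])
E
```

```text
clock: 15.02
position: [0.6252, 0.0496, 0.0242]
tcp_rot: [-0.644, 0.669, -0.227, -0.294]
force: [-2.2, -0.4, -0.1]
finger_gap: 0.0324
clock: 15.28
position: [0.6267, 0.0496, 0.0242]
tcp_rot: [-0.644, 0.669, -0.227, -0.294]
force: [-2.7, 1.0, 1.0]
finger_gap: 0.0324
[-2.69962509  0.9539632   0.97923516] [-1.38777047e-01 -3.53067827e+01 -5.63598561e+01  3.00052576e-01
 -3.69304888e+00 -3.11239601e-03]
```

```bash
python3 -m creep '{"hand":[0.35,0.35],"xyz":[[1,0,0],[1,0,0]],"dr":[[0,0,0],[0,0,0]]}' | grep -E "pos|force"; python3 -m creep '{"hand":[0.35,0.35],"xyz":[[1,0,0],[1,0,0]],"dr":[[0,0,0],[0,0,0]]}' | grep -E "pos|force"; python3 - <<'E'
from h import *
L=[]
for n in("scene","top"):
  c=ctrl.camera(n)
  for r in ctrl.spot_point(n,"bottle")[:1]: print(n,r["confidence"],onz(c,r["point"][::-1]))
  if n=="scene": L.append(cv2.resize(c["img"][190:270,280:400],(600,400),interpolation=cv2.INTER_CUBIC))
cv2.imwrite("pics/a6.png",L[0])
E
```

```text
position: [0.6277, 0.0496, 0.0242]
force: [-2.0, -0.6, 0.3]
position: [0.6285, 0.0496, 0.024]
force: [-8.3, -1.4, 3.0]
scene 0.6 [0.65682048 0.04889272 0.        ]
top 0.96 [0.65928952 0.03871875 0.        ]
```

View pics/a6.png

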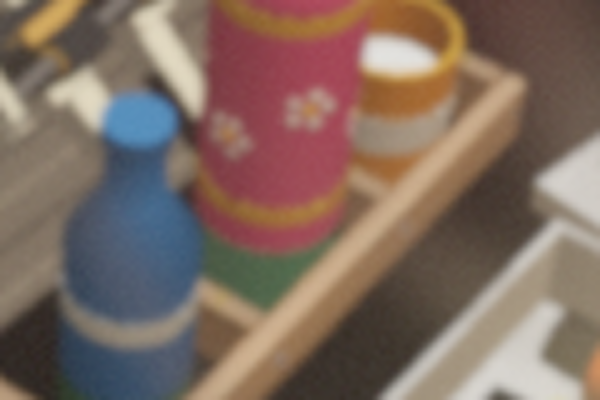

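The force jumped to 8 N and the picture shows the green foot against the back board. The bottle is home, so I'll back off straight and check.

```bash
python3 -m creep '{"hand":[0.35,0.35,0.35,0.35,0.35,0.35,0.35,0.35],"xyz":[[-3,0,0],[-8,-1,0],[-15,-1,0],[-25,-2,0],[-35,-3,0],[-50,-4,0],[-60,-5,0],[-60,-5,0]],"dr":[[0,0,0],[0,0,0],[0,0,0],[0,0,0],[0,0,0],[0,0,0],[0,0,0],[0,0,0]]}'; python3 - <<'E'
from h import *
L=[]
for n in("scene","top"):
  c=ctrl.camera(n)
  for q in("bottle","blue_bottle","orange_jar"):
    for r in ctrl.spot_point(n,q)[:1]: print(n,q,r["confidence"],onz(c,r["point"][::-1]))
  L.append(cv2.resize(c["img"][130:280,240:440] if n=="scene" else c["img"][140:260,200:360],(400,300),interpolation=cv2.INTER_CUBIC))
cv2.imwrite("pics/a7.png",np.hstack(L))
E
```

```text
clock: 16.98
position: [0.5682, 0.0445, 0.0245]
tcp_rot: [-0.644, 0.669, -0.227, -0.294]
force: [-0.7, 0.0, 1.1]
finger_gap: 0.0326
scene bottle 0.86 [0.66602648 0.05552303 0.        ]
scene blue_bottle 0.86 [ 0.6725232 -0.0530965  0.       ]
scene orange_jar 0.56 [0.65384296 0.15825733 0.        ]
top bottle 0.89 [0.67191726 0.05301413 0.        ]
top blue_bottle 0.72 [ 0.66427138 -0.04876307  0.        ]
top orange_jar 0.92 [0.65318968 0.14688712 0.        ]
```

View pics/a7.png

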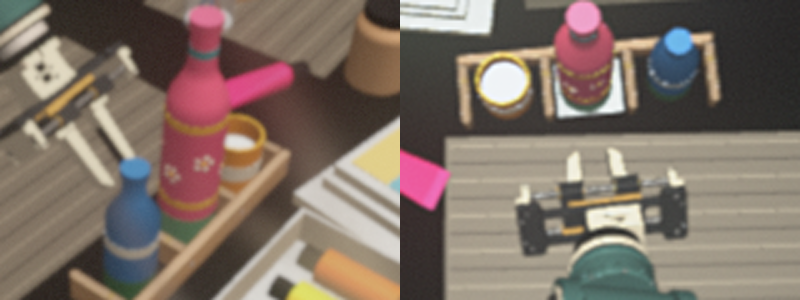

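The bottle stands upright against the back board between the rails. The fingers are clear and the neighbouring pieces haven't moved.

```bash
python3 -c "
from cell import ctrl
print(ctrl.job_done())"
```

```text
the job is handed in; nothing more can be done
None
```

I pushed the pink bottle on its bare foot into the paper-floored middle bay until it met the back board. I then backed straight off about 60 mm and handed the job in at about 17 s of the 62 s allowed; no verdict was reported.

- **Push:** the fingers were tilted and about 33 mm apart, with the fingertips about 24 mm above the table. The pushing force stayed around 2–3 N and rose to 8.3 N at the back board.
- **Bottle:** in the last pictures it stands upright between the rails with its foot at the back of the bay. The detector put it at about (0.666–0.672, 0.053–0.056). I had measured the paper at (0.658, 0.051). That leaves it 8–14 mm past the home point, more than the 4 mm the judging allows. I put that down to detector and calibration error, because the force rise and the close-up both show contact with the back board.
- **Blue bottle and orange jar:** both read within about 10 mm of where they started, which is within the detector's scatter.
- **Not measured again:** I didn't re-measure the tubes, tin, vial, lid jar or brush jar. The arm passed above the brush jar and kept away from the others. I saw no contact with the paint, but I couldn't measure that directly.
- **Reach:** the arm hit its joint limits during the approach. One approach pose ended 26 mm too far forward and 14 mm too high, just short of the bottle and without touching it. I corrected that before pushing.

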